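# Wedge the battery row tight in its tray

## Robot

A 7-joint arm with a two-finger parallel gripper is mounted at the origin on the work surface. World frame = base frame: x ahead of the robot, y to its left, z up, the work surface at z = 0. Lengths are in m, angles in rad, forces in N, time in s.
With the tool pointing down it reaches from about 0.4 to 0.85 m from the base axis. Payload 10.4 kg.
Tool frame: the origin (TCP) lies midway between the tips of the shut fingers; the grasp point (between the pads) lies 19 mm behind it; z points along the fingers, y is the line along which they close (so a half turn about z gives the same grasp; the last joint's range is limited). The gripper opens to 87 mm and grips with 3 to 60 N. Pads are 19 mm wide; open, the fingers measure 117 mm over their backs; the gripper's body (75 mm by 190 mm) begins 51 mm behind the grasp point.
Start: joints at [1.098, 0.332, -0.065, 1.46, 0.022, 1.35, -0.088], TCP at [0.272, -0.563, 0.223] pointing down, gripper open.
Joint ranges: [-2.6, 2.6], [-0.5, 2.12], [-1.47, 1.34], [0.16, 2.42], [-1.27, 4.41], [0.06, 2.06], [-2.6, 2.6]. Speed limits (rad/s): [2.22, 2.22, 2.79, 2.79, 3.14, 3.14, 3.14].

## Interface

Orientations are given as a unit quaternion [x, y, z, w].
In Python, from bench import r gives the robot as it stands.
- The arm moves only by the tool arm_command, never from a script. Its argument "moves" is one flat list of numbers, 4 for each row, row after row: the shift along the tool's x, y, z in cm, then the turn about the tool's z in degrees. A call has 1 to 12 rows; each row shifts and turns the commanded pose from where the row before left it, along the tool's axes as they then stand; what a row does not reach is not made up. A row lasts 1/12 s, in which the tool goes at most 41.7 mm and 7.16 degrees, less where a joint would pass 70% of its speed; a pose out of reach is approached as far as the arm can. A call with a gripper value outside its range is refused whole. "fingers" is the opening in per cent of the stroke, from 0 (shut) to 100 (fully open), set as the call begins (left out, the last holds). The fingers move at their own pace and stop on an object; "squeeze" is the grip in N (left out, the last holds). Time passes only in rows, so rows that do not move let the fingers close. It gives the time, the measured TCP pose, the force, the opening and the grip force at its end, in the units of the state.
- r.read_state(): the state, without advancing time (a new reading comes with each control period).
- r.camera(name): name is "side" or "top" or "wrist"; returns the picture (480x640x3 uint8, red, green, blue); there is no depth.
- r.camera_info(name): a dict with "fx", "fy", "cx", "cy" (pixels), "origin" and "attitude" of the camera in the world. Camera axes: x right, y up, looking along -z (the intrinsics and any distortion apply to the point x, -y, -z); pixel columns grow to the right and rows downward; lengths in m; the calibration is good to about 2 mm. A picture is of the moment at which its call begins: read the wrist's pose just before it. camera_info takes no time and is no camera call; for the wrist camera it gives the pose at the moment of the call.
- r.close_job(): hands the job in; it is judged then, once.
The state is a dict: "time": time; "joint_positions": joint angles; "joint_vel": joint speeds; "joint_torque": joint torques, N m; "ee_pos": TCP position; "eef_rot": TCP orientation; "ft_force": force on the tool from outside, world axes, zero at the start; "torque": the same for the moment, N m; "width": finger opening in m; "grip_force": force on a finger pad.
Only numpy, scipy, OpenCV 4.12 (cv2) and the standard library are available. Lean on these libraries where they do the work, as an engineer would, in place of code of your own. Each camera call takes 0.05 s, during which the arm holds its last target. There are 200 camera calls.

## Task

The three battery packs in the plywood tray still slide about. Stand the tall plywood wedge thin edge down in the gap between the last pack and the tray's end wall, and drive it straight down by pressing, not by dropping it, until it stops and the packs are hard together. Then let go, leaving it upright and square to the tray, with the packs flat on the tray floor.

Things in the scene. Friction and masses are not known exactly. Their poses are not given: they have to be found in the camera images.
- wedge_mid (a point): Centre (half-way up) of the tall plywood wedge, 105 mm high (all sizes in mm), upright on its thin edge. Own x: width 45, parallel faces: grasp across these near the top. Own y: thickness, symmetric, 16 at the foot growing 1 per 3 of height to 38 at 66 up, then a plain head. 95 g. Not the 55 high wedge nor the untapered 45 x 48 x 105 block beside it; all three swap places.
- tray_gap (a point): Point on the fixed plywood tray (sizes in mm), at the level of the pack and end wall tops (70 above table, 62 above tray floor): middle of the gap once the row is tight (35 long), where the wedge ends. y: along the row to the end wall, whose inner face is at +17.5; x: across (inside -42 to 42, side walls 18 lower). At the start the gap is 3 to 7 shorter, the packs being loosely spaced.
- pack_c_mid (a point): Centre of the loose battery pack beside the gap (mm): black with grey band and pale label, x 80 (across) x y 60 (along row) x z 60, axes as the tray's, 500 g; two more behind it. Its face at y +30 bounds the gap. Row tight: it is at y -47.5 from tray_gap and the wedge's centre 4.5 below tray_gap (foot 5 off the floor); driving takes 5 to 20 N, friction then holds.

How it is judged:
By the outcome, as a careful person would: the job done as asked, in the order asked, and still so for the second after the job is handed in, with the robot touching nothing.
It also fails if it takes over 45 s, if anything falls off the work surface, if the arm or the gripper's body presses on something with over 40 N, if the wrist force passes 120 N, or if a joint passes its speed limit or range.

## Working session

There is one attempt and no reset: what is moved stays moved. The work goes in short steps, Python scripts to look and compute and a tool call to move; the robot and the scene stay as the last step left them, time stands still between calls to the robot, and variables do not carry over. Pictures are saved under pics/ and viewed, at most 10 in all, crops included, and the job is handed in when it is done.

Besides the shell and the picture viewer there is one more tool, called as name(argument=value, ...), one argument or row to a line, values as JSON. arm_command: Moves the arm, as the interface text tells. Its arguments: {"type":"object","properties":{"moves":{"type":"array"},"fingers":{"type":"number"},"squeeze":{"type":"number"}},"required":["moves"]}

```bash
ls; mkdir -p pics
python3 - <<'E'
from bench import r
import cv2
s=r.read_state();print(s['time'],s['ee_pos'],s['eef_rot'],s['width'],s['ft_force'])
for n in['side','top']:
    i=r.camera_info(n);print(n,i)
    cv2.imwrite(f'pics/{n}0.png',r.camera(n)[:,:,::-1])
print(r.camera_info('wrist'))
E
```

```text
pics
0.0 [ 0.27157394 -0.56247971  0.22175104] [ 9.74813881e-01  2.23018816e-01 -1.83882385e-04 -6.87112665e-04] 0.08696403293570763 [ 0.0345404   0.12317155 -0.23704296]
side {'fx': 442.74981458563803, 'fy': 442.74981458563803, 'cx': 320.2153822007753, 'cy': 242.19192121552837, 'origin': array([0.2291637 , 0.47237892, 0.59226245]), 'attitude': array([-0.10986631,  0.40457138,  0.8813519 , -0.21787663])}
top {'fx': 463.39131195101464, 'fy': 463.39131195101464, 'cx': 317.41869720362934, 'cy': 239.90275614534974, 'origin': array([ 0.38179406, -0.03093489,  0.89907219]), 'attitude': array([-0.04183086,  0.05683219,  0.71481269, -0.69574643])}
{'fx': 385.48268671522027, 'fy': 385.48268671522027, 'cx': 325.066010206887, 'cy': 235.969255007596, 'origin': array([ 0.34277905, -0.52708435,  0.38432038]), 'attitude': array([-0.12299211,  0.07773749, -0.52587859,  0.83802239])}
```

View pics/top0.png

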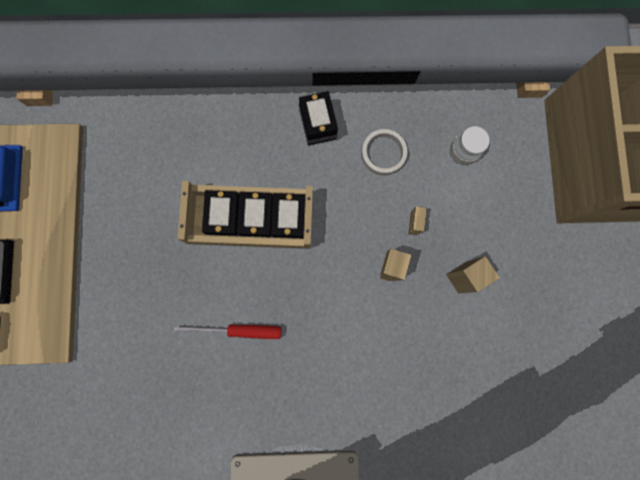

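View pics/side0.png

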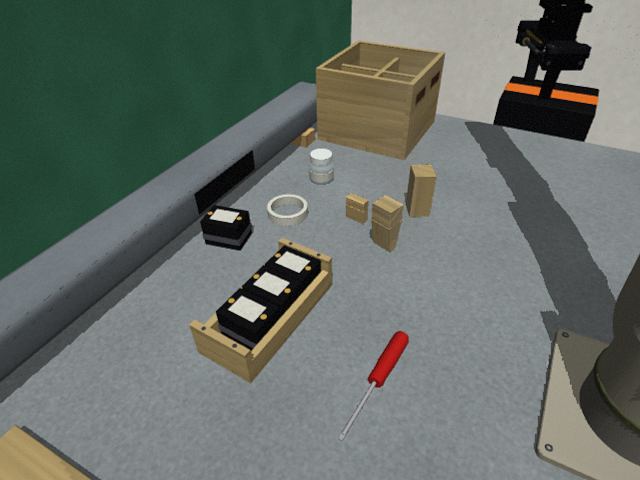

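The top view shows the tray at about (247,215), with the gap at its left end. The three wooden pieces are at (418,220), which is small, (397,264) and (473,275). I'll zoom in to identify the tall wedge.

Run:
```python
import cv2,numpy as np
s=cv2.imread('pics/side0.png')[150:260,330:450];t=cv2.imread('pics/top0.png')
a=cv2.resize(s,None,fx=3.3,fy=3.3,interpolation=cv2.INTER_CUBIC)
b=cv2.resize(t[200:300,375:505],None,fx=3,fy=3,interpolation=cv2.INTER_CUBIC)
c=cv2.resize(t[175:255,172:322],None,fx=2.6,fy=2.6,interpolation=cv2.INTER_CUBIC)
o=np.zeros((600,790,3),np.uint8)
o[:a.shape[0],:a.shape[1]]=a;o[:b.shape[0],400:400+b.shape[1]]=b;o[370:370+c.shape[0],400:400+c.shape[1]]=c
cv2.imwrite('pics/crop.png',o)
```

```text
(no output)
```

View pics/crop.png

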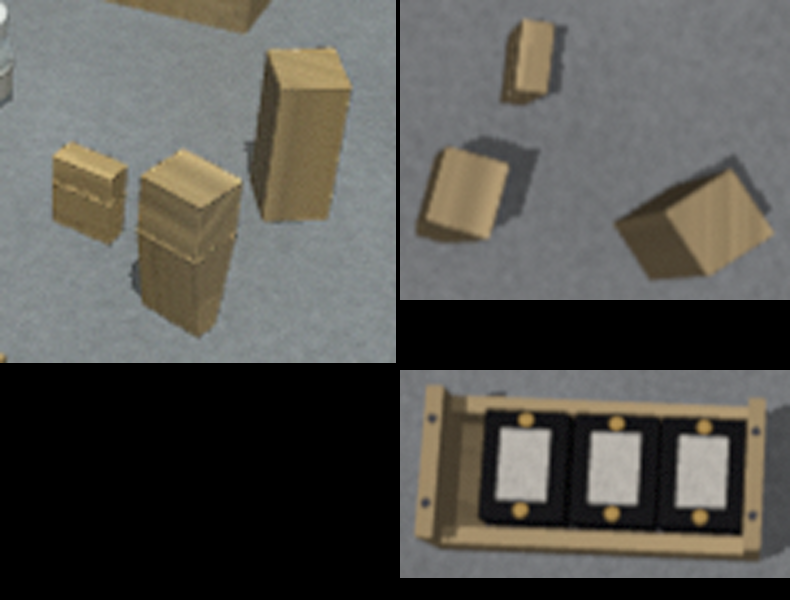

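The tall wedge is the middle piece, tapered with a seam line, and its top face is at about (397,259) in the top view. The block is the one at (480,270). The tray's gap end wall is at column ~184, and pack c starts at about column 204.

```bash
cat > h.py <<'E'
import numpy as np,cv2
from scipy.spatial.transform import Rotation as R
def cast(i,px,z):
    px=np.atleast_2d(px).astype(float)
    d=np.c_[(px[:,0]-i['cx'])/i['fx'],-(px[:,1]-i['cy'])/i['fy'],-np.ones(len(px))]
    d=R.from_quat(i['attitude']).apply(d);o=np.array(i['origin'])
    return (o+d*((z-o[2])/d[:,2])[:,None])[:,:2]
def tool(s):
    return R.from_quat(s['eef_rot'])
E
python3 - <<'E'
from h import *
from bench import r
i=r.camera_info('top')
b=lambda x,y:((x-400)/3+375,y/3+200)
c=lambda x,y:((x-400)/2.6+172,(y-370)/2.6+175)
w=cast(i,[b(448,148),b(508,162),b(488,240),b(428,222)],.105)
print('wedge',w,w.mean(0),np.linalg.norm(w-np.roll(w,-1,0),axis=1))
t=cast(i,[c(432,418),c(425,503),c(755,431),c(752,516),c(443,390),c(436,536),c(488,412),c(480,520)],.07)
print('tray',t); print(t[:2].mean(0),t[2:4].mean(0))
s=r.read_state();M=tool(s).as_matrix();print(M.round(3))
wi=r.camera_info('wrist')
print(M.T@(wi['origin']-s['ee_pos']), R.from_matrix(M.T@R.from_quat(wi['attitude']).as_matrix()).as_matrix().round(3))
E
```

```text
wedge [[ 0.47343634 -0.17631656]
 [ 0.46440859 -0.21061175]
 [ 0.41989228 -0.19658522]
 [ 0.43110749 -0.16267158]] [ 0.44721117 -0.18654628] [0.0354635  0.04667382 0.03571996 0.04447378]
tray [[ 0.58977358  0.189928  ]
 [ 0.5294305   0.1940658 ]
 [ 0.57504873 -0.03615877]
 [ 0.51455972 -0.03251307]
 [ 0.60977898  0.18246523]
 [ 0.50608664  0.18622041]
 [ 0.59316588  0.15088124]
 [ 0.51652094  0.15601341]]
[0.55960204 0.1919969 ] [ 0.54480423 -0.03433592]
[[ 0.901  0.435 -0.001]
 [ 0.435 -0.901  0.001]
 [-0.    -0.001 -1.   ]]
[ 0.07952003 -0.00117453 -0.16252568] [[ 0.     0.958  0.288]
 [ 1.     0.    -0.   ]
 [-0.     0.288 -0.958]]
```

arm_command(
  moves=[2.7, -2.2, 0, 0, 2.7, -2.2, 0, 0, 2.7, -2.2, 0, 0, 2.7, -2.2, 0, 0, 2.7, -2.2, 0, 0, 2.7, -2.2, 0, 0, 2.7, -2.2, 0, 0, 2.7, -2.2, 0, 0, 2.7, -2.2, 0, 0, 2.7, -2.2, 0, 0, 2.7, -2.2, 0, 0, 2.5, -2.0, 0, 0],
)

```text
time: 1.1
ee_pos: [0.4482, -0.1848, 0.2224]
eef_rot: [0.975, 0.223, -0.0, -0.0]
ft_force: [0.8, 0.1, 0.0]
width: 0.0872
grip_force: 0.0
```

arm_command(
  moves=[0, 0, 0, -5.8, 0, 0, 0, -5.8, 0, 0, 0, -5.8, 0, 0, 0, -5.8, 0, 0, 0, -5.8, 0, 0, 0, -5.8, 0, 0, 0, -5.9, 0, 0, 0, -5.9, 0, 0, 0, 0, 0, 0, 0, 0],
)

```text
time: 1.93
ee_pos: [0.4477, -0.1869, 0.2223]
eef_rot: [0.808, 0.589, -0.0, -0.0]
ft_force: [-0.2, -0.7, 1.3]
width: 0.0866
grip_force: 0.0
```

Run:
```python
from h import *
from bench import r
s=r.read_state();i=r.camera_info('wrist');im=r.camera('wrist')
cv2.imwrite('pics/w1.png',im[:,:,::-1]);np.save('w1.npy',dict(i=i,s=s),allow_pickle=True)
print(s['time'],s['ee_pos'],tool(s).as_matrix().round(4),s['ft_force'])
```

```text
1.9333 [ 0.44766697 -0.18687293  0.22233606] [[ 3.059e-01  9.521e-01 -3.000e-04]
 [ 9.521e-01 -3.059e-01  1.000e-04]
 [ 0.000e+00 -4.000e-04 -1.000e+00]] [-0.16205165 -0.65365016  1.28237203]
```

View pics/w1.png

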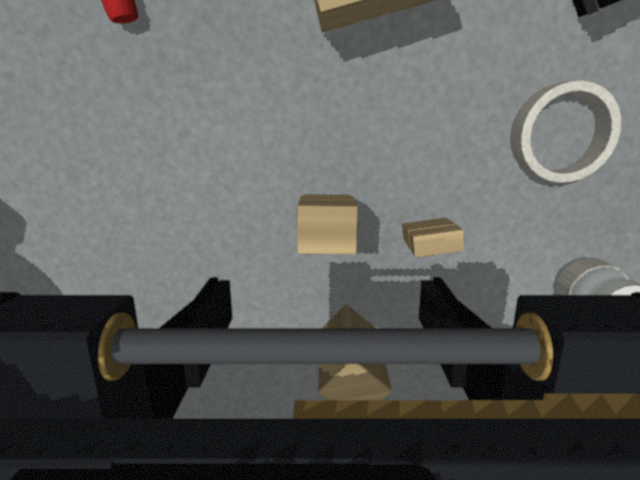

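The wedge's bright top face is at columns 298–357 and rows ~205–254, nearly square to the gripper. Its dark side face is above it, and the short wedge is at (433,237), clear of the fingers.

Run:
```python
from h import *
d=np.load('w1.npy',allow_pickle=True).item();i,s=d['i'],d['s']
im=cv2.imread('pics/w1.png')
hsv=cv2.cvtColor(im,cv2.COLOR_BGR2HSV)
roi=np.zeros(im.shape[:2],np.uint8);roi[185:265,285:375]=1
wood=(hsv[...,1]>60)&(roi>0);print(hsv[198,327],hsv[230,327])
m=(wood&(hsv[...,2]>(int(hsv[198,327,2])+int(hsv[230,327,2]))/2)).astype(np.uint8)
m=cv2.morphologyEx(m,cv2.MORPH_CLOSE,np.ones((5,5)))
c=max(cv2.findContours(m,0,2)[0],key=cv2.contourArea)
p=cast(i,c[:,0,:],.105).astype(np.float32)
rc=cv2.minAreaRect(p*1000);print(rc,cv2.boundingRect(c))
M=tool(s).as_matrix()
dd=np.array([rc[0][0]/1000,rc[0][1]/1000,0.069])-s['ee_pos'];print('tool move cm',M.T@dd*100)
bx=cv2.boxPoints(rc)/1000
for k in range(4):
    e=bx[k]-bx[k-1];print(np.linalg.norm(e),np.degrees(np.arctan2(e[1],e[0]))%180)
print('tool y ang',np.degrees(np.arctan2(M[1,1],M[0,1])))
```

```text
[19 99 95] [ 20  91 162]
((449.01776123046875, -186.42869567871094), (37.60503005981445, 44.312191009521484), 71.1300048828125) (298, 205, 59, 49)
tool move cm [ 0.08324104  0.12065319 15.33356513]
0.037605047 71.130005
0.044312153 161.12999
0.037605047 71.130005
0.044312153 161.12999
tool y ang -17.81375901757819
```

arm_command(
  moves=[0.1, 0.1, 1.5, 1, 0, 0, 1.5, 0, 0, 0, 1.5, 0, 0, 0, 1.5, 0, 0, 0, 1.5, 0, 0, 0, 1.5, 0, 0, 0, 1.5, 0, 0, 0, 1.5, 0, 0, 0, 1.5, 0, 0, 0, 1.0, 0, 0, 0, 0.5, 0, 0, 0, 0.3, 0],
)

```text
time: 2.98
ee_pos: [0.4489, -0.1862, 0.069]
eef_rot: [0.813, 0.583, -0.0, -0.0]
ft_force: [-0.1, 0.3, -0.7]
width: 0.0868
grip_force: 0.0
```

arm_command(
  moves=[0, 0, 0, 0, 0, 0, 0, 0, 0, 0, 0, 0, 0, 0, 0, 0, 0, 0, 0, 0, 0, 0, 0, 0, 0, 0, 0, 0, 0, 0, 0, 0, 0, 0, 0, 0, 0, 0, 0, 0, 0, 0, 0, 0, 0, 0, 0, 0],
  fingers=20,
  squeeze=50,
)

```text
time: 3.98
ee_pos: [0.4492, -0.1864, 0.0697]
eef_rot: [0.812, 0.583, 0.0, 0.0]
ft_force: [0.1, -0.4, 2.0]
width: 0.0447
grip_force: 50.0
```

arm_command(
  moves=[0, 0, -1, 0, 0, 0, -2, 0, 0, 0, -2, 0, 0, 0, -2, 0, 0, 0, -2, 0, 0, 0, -2, -3, 0, 0, -2, -4, 0, 0, 0, -4, 0, 0, 0, -4, 2, 0.7, 0, 0, 2, 0.7, 0, 0, 2, 0.7, 0, 0],
)

```text
time: 4.98
ee_pos: [0.4738, -0.127, 0.2001]
eef_rot: [0.729, 0.684, 0.0, 0.0]
ft_force: [-0.2, -0.3, -0.3]
width: 0.0446
grip_force: 50.0
```

arm_command(
  moves=[2, 0.7, 0, 0, 2, 0.7, 0, 0, 2, 0.7, 0, 0, 2, 0.7, 0, 0, 2, 0.7, 0, 0, 2, 0.7, 0, 0, 2, 0.7, 0, 0, 2, 0.7, 0, 0, 2, 0.7, 0, 0, 2, 0.7, 0, 0, 0, 0, 0, 0, 0, 0, 0, 0],
)

```text
time: 5.98
ee_pos: [0.5561, 0.0686, 0.1998]
eef_rot: [0.728, 0.685, -0.0, -0.0]
ft_force: [-0.3, -0.4, -0.7]
width: 0.0447
grip_force: 50.0
```

Run:
```python
from h import *
from bench import r
s=r.read_state();i=r.camera_info('wrist');im=r.camera('wrist')
cv2.imwrite('pics/w2.png',im[:,:,::-1]);np.save('w2.npy',dict(i=i,s=s),allow_pickle=True)
print(s['time'],s['ee_pos'],tool(s).as_matrix().round(4),s['ft_force'])
```

```text
5.9833 [0.55614688 0.06864081 0.1997918 ] [[ 6.090e-02  9.981e-01 -5.000e-04]
 [ 9.981e-01 -6.090e-02  4.000e-04]
 [ 4.000e-04 -5.000e-04 -1.000e+00]] [-0.30835526 -0.43230008 -0.68348441]
```

View pics/w2.png

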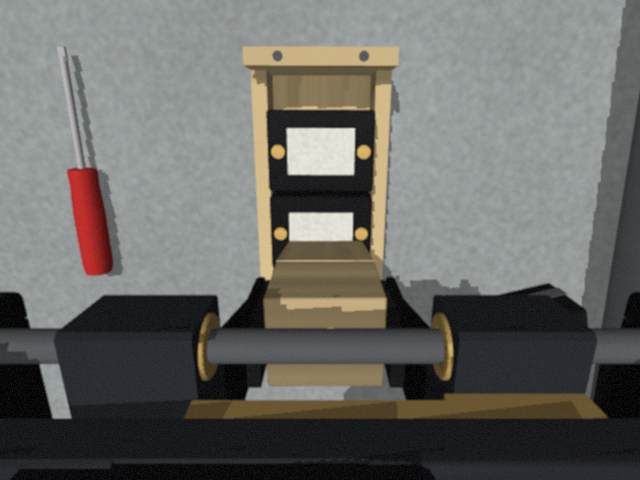

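The end wall top spans rows ~46–67 with screws at (277,56) and (364,56). Pack c's front edge is at row ~110, and the gap floor lies between them. The wedge is held squarely. Now I'll take exact edges.

Run:
```python
from h import *
d=np.load('w2.npy',allow_pickle=True).item();i,s=d['i'],d['s']
im=cv2.imread('pics/w2.png').astype(float);g=cv2.GaussianBlur(im,(0,0),1)[...,2]
def edge(prof,lo,sign):
    k=np.gradient(prof)*sign;j=k.argmax();j=min(max(j,1),len(k)-2)
    a,b,c=k[j-1],k[j],k[j+1];return lo+j+.5*(a-c)/(a-2*b+c)
cols=np.arange(275,371,4)
for n,lo,hi,sg in[('wall in',58,80,-1),('pack',98,120,-1)]:
    cc=cols[(cols>278)&(cols<366)]
    p=np.array([(c,edge(g[lo:hi,c-2:c+3].mean(1),lo,sg)) for c in cc])
    w=cast(i,p,.07);k=np.polyfit(w[:,0],w[:,1],1);res=w[:,1]-np.polyval(k,w[:,0])
    print(n,np.median(p[:,1]),'slope deg',np.degrees(np.arctan(k[0])),'y@.556',np.polyval(k,.556),res.std())
# wall ends
for lo,hi,sg in[(236,252,1),(390,407,-1)]:
    e=edge(im[50:62,lo:hi,0].mean(0)*-1,lo,sg);e2=edge((im[50:62,lo:hi,2]-im[50:62,lo:hi,0]).mean(0),lo,sg);print('end',e,e2,cast(i,[e2,56],.07))
for lo,hi,sg in[(255,285,1),(365,385,-1)]:
  for row in (125,150,175):
    q=-im[row-4:row+5,lo:hi,2].mean(0);e=edge(q,lo,sg);print('packside',row,e,cast(i,[e,row],.07))
sc=[]
for x0 in(277,364):
    sub=255-g[48:64,x0-9:x0+10];sub=np.clip(sub-sub.max()*.75,0,None)
    yy,xx=np.mgrid[48:64,x0-9:x0+10];sc.append(((xx*sub).sum()/sub.sum(),(yy*sub).sum()/sub.sum()))
w=cast(i,sc,.07);print('screws',sc,w,w.mean(0),np.degrees(np.arctan2(*(w[1]-w[0])[::-1])))
```

```text
wall in 65.15000331510467 slope deg -3.5124969630556135 y@.556 0.18599285513468214 1.189900351512629e-05
pack 109.74009853704928 slope deg -3.6778319223224623 y@.556 0.15632245964885216 8.493194401086724e-05
end 242.4626168224299 242.32262210796915 [[0.50596662 0.19491695]]
end 398.0736434108527 398.19383697813123 [[0.61399416 0.18831709]]
packside 125 266.6620314389359 [[0.51803241 0.14804695]]
packside 150 267.61295971978984 [[0.51687592 0.13025583]]
packside 175 268.6815028901734 [[0.51576517 0.11179785]]
packside 125 375.0238095238095 [[0.59684864 0.14323984]]
packside 150 373.90441176470586 [[0.59559745 0.12545763]]
packside 175 372.81658291457285 [[0.59432355 0.10701285]]
screws [(np.float64(276.9877040507486), np.float64(55.41725627540779)), (np.float64(363.5414210468683), np.float64(55.611828303724806))] [[0.53003179 0.1938178 ]
 [0.58999054 0.19003076]] [0.56001117 0.19192428] -3.6140451148492088
```

arm_command(
  moves=[1.5, -0.1, 0, 0, 2, -0.1, 0, 0, 2, -0.1, 0, 0, 2, -0.07, 0, 0, 1.5, 0, 0, 0, 1.2, 0, 0, 0, 0, 0, 1.5, 0, 0, 0, 1.5, 0, 0, 0, 1.5, 0, 0, 0, 1, 0, 0, 0, 0, 0, 0, 0, 0, 0],
)

```text
time: 7.03
ee_pos: [0.5591, 0.1688, 0.1446]
eef_rot: [0.729, 0.684, -0.0, -0.0]
ft_force: [-0.1, -0.4, 0.0]
width: 0.0446
grip_force: 50.0
```

arm_command(
  moves=[0, 0, 0.5, 0, 0, 0, 0.5, 0, 0, 0, 0.5, 0, 0, 0, 0.5, 0, 0, 0, 0.5, 0, 0, 0, 0.5, 0, 0, 0, 0.5, 0, 0, 0, 0, 0, 0, 0, 0, 0],
)

```text
time: 7.78
ee_pos: [0.5589, 0.1695, 0.1092]
eef_rot: [0.729, 0.684, -0.0, -0.0]
ft_force: [-0.6, -0.2, -1.0]
width: 0.0444
grip_force: 50.0
```

Run:
```python
from h import *
from bench import r
s=r.read_state();i=r.camera_info('wrist');a=r.camera('wrist');b=r.camera('side')
o=np.zeros((480,800,3),np.uint8);o[:,:400]=a[:,120:520];b=cv2.resize(b[220:390,180:350],(400,400),interpolation=cv2.INTER_CUBIC);o[:400,400:]=b
cv2.imwrite('pics/p3.png',o[:,:,::-1])
print(s['time'],s['ee_pos'],s['ft_force'],s['torque'])
```

```text
7.7833 [0.55894637 0.16951594 0.10924917] [-0.62697129 -0.19582007 -1.03188025] [ 0.00013235 -0.06827884 -0.00235065]
```

View pics/p3.png

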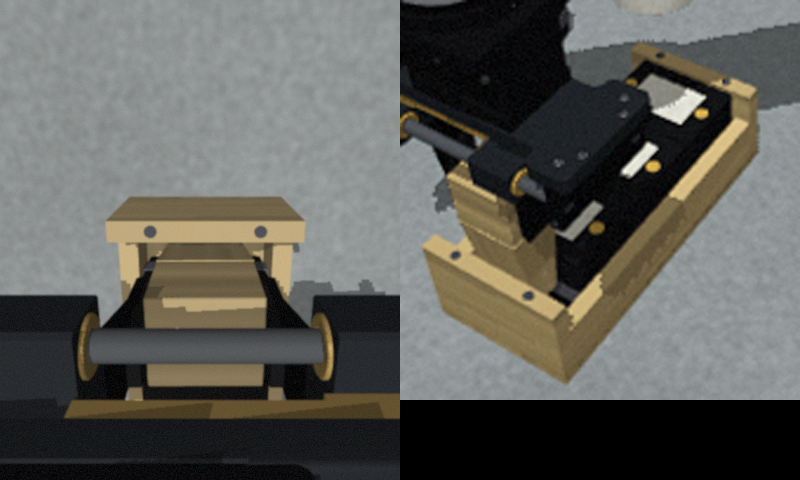

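The wedge is in the gap, upright and centred, with almost no contact force. I'll start pressing slowly.

arm_command(
  moves=[0, 0, 0.15, 0, 0, 0, 0.15, 0, -0.01, 0, 0.15, 0, -0.01, 0, 0.15, 0, -0.01, 0, 0.15, 0, -0.01, 0, 0.15, 0, -0.01, 0, 0.15, 0, -0.01, 0, 0.15, 0, 0, 0, 0.15, 0, 0, 0, 0.15, 0, 0, 0, 0, 0, 0, 0, 0, 0],
)

```text
time: 8.88
ee_pos: [0.5589, 0.1686, 0.0942]
eef_rot: [0.729, 0.684, -0.0, -0.0]
ft_force: [0.3, 1.2, -2.8]
width: 0.0444
grip_force: 50.0
```

arm_command(
  moves=[0, 0, 0.1, 0, 0, 0, 0.1, 0, -0.01, 0, 0.1, 0, -0.01, 0, 0.1, 0, -0.01, 0, 0.1, 0, -0.01, 0, 0.1, 0, 0, 0, 0.1, 0, 0, 0, 0.1, 0, 0, 0, 0, 0, 0, 0, 0, 0],
)

```text
time: 9.72
ee_pos: [0.559, 0.1685, 0.0864]
eef_rot: [0.729, 0.684, -0.0, -0.0]
ft_force: [0.6, 3.6, 1.0]
width: 0.0446
grip_force: 50.0
```

arm_command(
  moves=[0, 0, 0.08, 0, 0, 0, 0.08, 0, 0, 0, 0.08, 0, 0, 0, 0.08, 0, 0, 0, 0.08, 0, 0, 0, 0, 0, 0, 0, 0, 0],
)

```text
time: 10.3
ee_pos: [0.5591, 0.1685, 0.0825]
eef_rot: [0.729, 0.684, 0.0, 0.0]
ft_force: [1.1, 4.2, 1.5]
width: 0.0446
grip_force: 50.0
```

arm_command(
  moves=[0, 0, 0.08, 0, 0, 0, 0.08, 0, 0, 0, 0.08, 0, 0, 0, 0, 0, 0, 0, 0, 0],
)

```text
time: 10.72
ee_pos: [0.5594, 0.1683, 0.0806]
eef_rot: [0.729, 0.684, 0.0, 0.0]
ft_force: [-1.3, 3.4, 7.2]
width: 0.0449
grip_force: 50.0
```

arm_command(
  moves=[0, 0, 0.06, 0, 0, 0, 0.06, 0, 0, 0, 0.06, 0, 0, 0, 0, 0, 0, 0, 0, 0],
)

```text
time: 11.13
ee_pos: [0.5596, 0.1684, 0.08]
eef_rot: [0.729, 0.684, 0.0, 0.001]
ft_force: [-3.7, 1.5, 18.2]
width: 0.0448
grip_force: 50.0
```

arm_command(
  moves=[0, 0, 0.05, 0, 0, 0, 0.05, 0, 0, 0, 0, 0, 0, 0, 0, 0],
)

```text
time: 11.47
ee_pos: [0.5599, 0.1683, 0.0797]
eef_rot: [0.729, 0.684, 0.0, 0.001]
ft_force: [-7.4, 0.7, 24.4]
width: 0.0448
grip_force: 50.0
```

Motion stopped at about 24 N. Next I'll unload the arm, open the fingers and look.

arm_command(
  moves=[0, 0, -0.1, 0, 0, 0, -0.1, 0, 0, 0, 0, 0],
)

```text
time: 11.72
ee_pos: [0.5598, 0.1683, 0.0799]
eef_rot: [0.729, 0.684, 0.001, 0.001]
ft_force: [2.2, 2.6, 6.9]
width: 0.0448
grip_force: 50.0
```

arm_command(
  moves=[0, 0, 0, 0, 0, 0, 0, 0, 0, 0, 0, 0, 0, 0, 0, 0, 0, 0, 0, 0, 0, 0, 0, 0, 0, 0, 0, 0, 0, 0, 0, 0],
  fingers=90,
)

```text
time: 12.38
ee_pos: [0.559, 0.1684, 0.0793]
eef_rot: [0.729, 0.684, -0.0, 0.0]
ft_force: [0.6, -0.1, -1.1]
width: 0.0776
grip_force: 0.0
```

Run:
```python
from h import *
from bench import r
s=r.read_state();a=r.camera('wrist');b=r.camera('side')
o=np.zeros((480,800,3),np.uint8);o[:,:400]=a[:,120:520];b=cv2.resize(b[220:390,180:350],(400,400),interpolation=cv2.INTER_CUBIC);o[:400,400:]=b
cv2.imwrite('pics/p4.png',o[:,:,::-1])
print(s['time'],s['ee_pos'],s['ft_force'],s['width'])
```

```text
12.3833 [0.55901406 0.16840241 0.07928434] [ 0.57209832 -0.06157817 -1.07685562] 0.0775714894675074
```

View pics/p4.png

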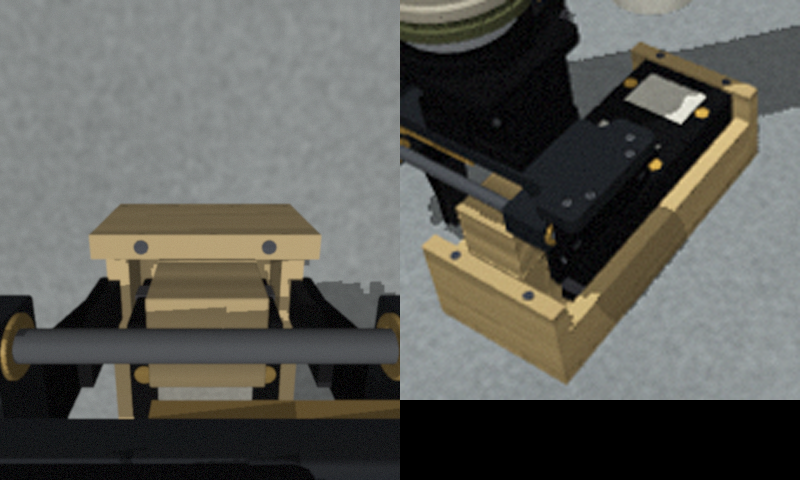

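The wedge stands upright between the wall and pack c, and the fingers are clear of it. I'll retract and check.

arm_command(
  moves=[0, 0, -0.5, 0, 0, 0, -1, 0, 0, 0, -1.5, 0, 0, 0, -2, 0, 0, 0, -2, 0, 0, 0, -2, 0, 0, 0, -2, 0, 0, 0, -2, 0, 0, 0, -2, 0, -2, 0, 0, 0, -2, 0, 0, 0, -2, 0, 0, 0],
)

```text
time: 13.48
ee_pos: [0.5553, 0.1084, 0.2309]
eef_rot: [0.729, 0.685, 0.001, 0.001]
ft_force: [-0.5, -0.8, 0.5]
width: 0.0787
grip_force: 0.0
```

arm_command(
  moves=[-2, 0, 0, 0, -2, 0, 0, 0, -2, 0, 0, 0, -2, 0, 0, 0, -2, 0, 0, 0, 0, 0, 0, 0, 0, 0, 0, 0],
)

```text
time: 14.07
ee_pos: [0.549, 0.0079, 0.2303]
eef_rot: [0.73, 0.684, 0.0, 0.0]
ft_force: [-0.4, 0.4, 0.3]
width: 0.0786
grip_force: 0.0
```

Run:
```python
from h import *
from bench import r
s=r.read_state();i=r.camera_info('wrist');a=r.camera('wrist');b=r.camera('side')
np.save('w5.npy',dict(i=i,s=s,a=a,b=b),allow_pickle=True)
o=np.zeros((480,800,3),np.uint8);o[:,:400]=a[:,120:520];b=cv2.resize(b[220:390,180:350],(400,400),interpolation=cv2.INTER_CUBIC);o[:400,400:]=b
cv2.imwrite('pics/p5.png',o[:,:,::-1])
print(s['time'],s['ee_pos'],s['ft_force'])
```

```text
14.0667 [0.54901835 0.0078663  0.2302974 ] [-0.42709929  0.39369466  0.28724563]
```

View pics/p5.png

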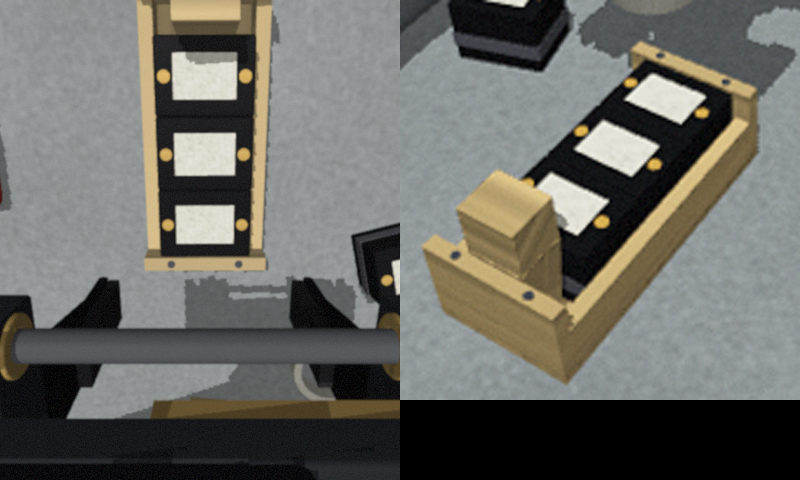

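The packs look contiguous and flat, and the wedge is upright. I'll check the pack pitch and wedge height numerically.

Run:
```python
from h import *
from bench import r
d=np.load('w5.npy',allow_pickle=True).item();i=d['i'];a=d['a'];b=d['b'];si=r.camera_info('side')
hs=cv2.cvtColor(a,cv2.COLOR_RGB2HSV)
m=((hs[...,1]>110)&(hs[...,2]>150)).astype(np.uint8);m[:,:274]=0;m[:,376:]=0;m[:60]=0;m[245:]=0
n,_,st,c=cv2.connectedComponentsWithStats(m)
k=[j for j in range(1,n) if 40<st[j,4]<400];w=cast(i,c[k],.071);print(c[k].round(1),w.round(4))
u=np.array([.0625,.998])
y=np.sort(w@u);print('along',y.round(4))
# wedge top corners in side crop -> full px ; scale 170/400
f=lambda x,y:((x-400)*.425+180,y*.425+220)
q=[f(457,208),f(497,170),f(553,193),f(515,238)]
for z in(.112,.115,.118):
    p=cast(si,q,z);e=np.roll(p,-1,0)-p
    print(z,p.mean(0).round(4),np.linalg.norm(e,axis=1).round(4),np.degrees(np.arctan2(e[:,1],e[:,0])).round(1))
```

```text
[[283.1  75.8]
 [365.1  75.6]
 [285.5 154.4]
 [363.2 154.1]
 [361.3 224.3]
 [287.6 224.7]] [[ 5.239e-01  1.229e-01]
 [ 5.873e-01  1.189e-01]
 [ 5.201e-01  6.320e-02]
 [ 5.836e-01  5.930e-02]
 [ 5.798e-01 -1.000e-04]
 [ 5.162e-01  3.700e-03]]
along [0.036  0.0361 0.0956 0.0957 0.1553 0.1554]
0.112 [0.5587 0.1663] [0.0365 0.0429 0.0394 0.0458] [ -93.3 -179.4   91.1   -3.1]
0.115 [0.5567 0.1682] [0.0363 0.0426 0.0392 0.0455] [ -93.3 -179.4   91.1   -3.1]
0.118 [0.5546 0.1701] [0.0361 0.0423 0.0389 0.0452] [ -93.3 -179.4   91.1   -3.1]
```

```bash
python3 -c "
from bench import r
print(r.close_job())"
```

```text
the job is handed in; nothing more can be done
None
```

The tall wedge is pressed down into the gap until it stopped at about 24 N. It was released standing upright and square, the three packs measure hard together and look flat on the tray floor, and the job was handed in after about 14 s of the 45 s limit.

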